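Hang the handled unit on the load-check hook and lock it

ROBOT

A 6-joint arm with a two-finger parallel gripper is mounted at the origin on the work surface. World frame = base frame: x ahead of the robot, y to its left, z up, the work surface at z = 0. Lengths are in mm, angles in rad, forces in N, time in s.
With the tool pointing down it reaches from about 250 to 850 mm from the base axis. Payload 12.5 kg.
Tool frame: the origin (TCP) lies midway between the tips of the shut fingers; the grasp point (between the pads) lies 19 mm behind it; z points along the fingers, y is the line along which they close (so a half turn about z gives the same grasp; the last joint's range is limited). The gripper opens to 93 mm and grips with 3 to 60 N. Pads are 15 mm wide; open, the fingers measure 128 mm over their backs; the gripper's body (75 mm by 188 mm) begins 65 mm behind the grasp point.
Start: joints at [-1.228, 0.351, 1.652, -0, 1.139, -0.085], TCP at [228.195, -500.411, 194.533] pointing down, gripper open.
Joint ranges: [-2.75, 2.75], [-0.79, 2.1], [0.01, 2.65], [-1.57, 4.71], [0.07, 3.14], [-2.87, 2.87]. Speed limits (rad/s): [2.22, 2.22, 2.79, 3.14, 3.14, 3.14].

INTERFACE

Orientations are given as a 3x3 rotation matrix whose columns are the frame's x, y, z axes.
In Python, from rig import * gives the robot as it stands. The module is installed in compiled form; this text tells all that it offers. Calls block until the motion is done:
- move_to(position, orientation): joint-space move of the TCP to a pose.
- move_l(position, frame=None, speed=150, max_force=None): straight line of the TCP; frame=None keeps the orientation; speed is the mean speed in mm/s. With max_force (N) it stops when the force on the tool has changed by that much, and returns True; else False.
- set_joints(angles): joint-space move.
- open_jaws() and close(grasp_force=None): open the fingers fully, or close them until they stop; grasp_force is the grip in N (None keeps the last).
- pause(seconds).
- ik(position, orientation): joint angles nearest the present ones, or None.
- get_image(name): name is "scene" or "side" or "wrist"; returns the picture (480x640x3 uint8, red, green, blue); there is no depth.
- camera_info(name): a dict with "mtx" (3x3 intrinsics, pixels), "R" (3x3) and "t" (3): a world point X has camera coordinates R X + t; the wrist camera has in their place "T_tool_cam" (4x4, takes a point from camera to tool coordinates, whose origin is the TCP and whose axes are the flange's). Camera axes: x right, y down, z forward; pixel columns grow to the right and rows downward; lengths in mm; the calibration is good to about 2 mm. The wrist camera is an equidistant fisheye: a pixel r from the principal point sees the ray r / f radians off the axis. A picture is of the moment at which its call begins: read the wrist's pose just before it. camera_info takes no time and is no camera call.
A pose or a line that the arm cannot do raises IKError and nothing moves.
- hand_in(): hands the job in; it is judged then, once.
Readings, each from a call of its own:
- current_time(): time.
- current_q(): joint angles.
- current_joint_velocities(): joint speeds.
- current_joint_efforts(): joint torques, N m.
- current_tool_pos(): TCP position.
- current_orientation(): TCP orientation.
- current_ft_force(): force on the tool from outside, world axes, zero at the start.
- current_moment(): the same for the moment, N m.
- current_width(): finger opening in mm.
- current_grasp_force(): force on a finger pad.
Only numpy, scipy, OpenCV 4.12 (cv2) and the standard library are available. Lean on these libraries where they do the work, as an engineer would, in place of code of your own. Each camera call takes 0.05 s, during which the arm holds its last target. There are 200 camera calls.

TASK

Take the black unit that has the tall steel tube handle and hang it by the middle of that handle on the hook of the load-check stand, without dropping it, and let go so that it hangs freely. Then turn the stand's lock knob clockwise past its click, all the way to its far stop. Do not disturb the other things on the table.

Things in the scene. Friction and masses are not known exactly. Their poses are not given: they have to be found in the camera images.
- unit: the handled unit, 0.3 to 0.6 kg: black moulded case 70 (x) x 150 (y) x 42 mm with an aluminium plate on it (top at 46 mm), and over it a tall U-shaped handle of 14 mm round steel tube lying in the unit's y-z plane; origin at the centre of the underside, z up, stands upright on the table
- unit_bar (a point): middle of the handle's level bar, on the tube's axis, 125 mm above the unit's underside; axes as the unit's. The bar runs along y, straight from -55 to +55 mm, then bends into the two uprights (tube axes at y = -65 and +65 mm); free opening under it 116 mm wide and 72 mm high
- stand: load-check stand, fixed: grey base plate 140 x 290 x 12 mm, aluminium post 35 mm square, 245 mm high, steel hook on the post, sloping console 120 mm wide to the right (stand's -y); origin on the table 2.5 mm in front of the post's front face, below the hook's line; z up; the hook points along the stand's -x, roughly to the robot. Place and yaw vary
- hook_seat (a point): lowest place of the hook's upper surface (bar axis rests 7 mm above it); axes as the stand's; 65 mm in front (-x) of the stand's origin, 214 mm above the table. The hook is a steel strap 24 mm wide (y), 8 mm thick, coming out of the post, level for 20 mm at the seat and turned up at its free end: the tip is 30 mm beyond the seat (-x) and 30 mm above it
- lock (a joint): angle of the lock knob in rad: 0 at its start stop, grows clockwise as seen looking onto its face, far stop at 1.3. An over-centre detent pushes it back to 0 until about 0.65, and beyond that snaps it on to the far stop (about 0.1 N m)
- lock_grip (a point): grip point on the knob's axis. Black knob: disc 68 mm in diameter with a raised grip bar 65 mm long, 14 wide, 32 high; bar's top 7 mm above this point, disc's face 23 mm below it. Site z is the axis out of the console face, which slopes 35 deg towards the robot (leans to stand -x); point x runs along the grip bar, y across it, turning with the knob. About 200 mm beside the hook
- case: look-alike unit without the tall handle: the same black case 70 x 150 x 46 mm, only a low lug 64 mm high; bystander, origin at the centre of its underside
- collar1: steel clamp collar, 52 mm diameter, 30 mm high; bystander, origin under its centre
- collar2: another such collar; bystander
- tub: white plastic cup, 80 mm diameter, 75 mm high; bystander
- extrusion: aluminium profile 50 x 160 x 30 mm with two steel pins; bystander
- spray: metal spray can, 58 mm diameter, 160 mm high; bystander
- carton: open cardboard box 110 x 150 x 80 mm; bystander
- drill: cordless drill standing on its battery, 200 mm high; bystander
- bottle: drinks bottle, 66 mm diameter, 190 mm high; bystander
Mind the look-alikes: they are no part of the job. Leave any red look-alike of the unit alone.

How it is judged (in metres and radians):
On the way, in this order (a step that is already met when the one before it is completed fails the run):
1. the unit hangs by the middle of its handle on the hook, let go by the robot (x of unit_bar in the frame of hook_seat between -0.022 and 0.025 m and y of unit_bar in the frame of hook_seat between -0.03 and 0.03 m and z of unit_bar in the frame of hook_seat between -0.005 and 0.022 m and angle between unit's own z axis and vertical below 0.3 rad and contact force between unit and stand above 1 N and contact force between unit and the arm below 0.1 N and contact force between unit and the fingers below 0.1 N), for 0.3 s.
2. the lock knob is turned past its click, to its far stop (value of joint lock above 1.15 rad), for 0.2 s.
At the end, for the whole second after the job is handed in: the unit hangs at rest and untouched on the hook, the middle of its handle bar within 30 mm sideways of the hook's middle and behind the upturned tip, the unit's lean under 0.3 rad; the lock knob beyond 1.15 rad (far stop 1.3) (all of step 1 and value of joint lock above 1.15 rad and linear speed of unit below 0.06 m/s).
It fails at once if a bystander is moved by more than 40 mm (distance of any of case, collar1, collar2, tub, extrusion, spray, carton, drill, bottle from where it was at the start of the episode above 0.04 m).
It fails at once if the unit is dropped (falls faster than 0.6 m/s, held by nothing) (contact force between unit and the fingers below 0.05 N and contact force between unit and the arm below 0.05 N and linear speed of unit above 0.6 m/s).
It also fails if it takes over 51 s, if anything falls off the work surface, if the arm or the gripper's body presses on something with over 40 N, if the wrist force passes 120 N, or if a joint passes its speed limit or range.

## Working session

There is one attempt and no reset: what is moved stays moved. The work goes in short steps, each a Python script; the robot and the scene stay as the last script left them, time stands still between calls to the robot, and variables do not carry over. Pictures are saved under pics/ and viewed, at most 10 in all, crops included, and the job is handed in when it is done.

```bash
mkdir -p pics
python3 - <<'E'
from rig import *
import cv2,numpy as np
for n in ("scene","side"):
    im=get_image(n); cv2.imwrite(f"pics/{n}0.png",im[:,:,::-1])
    c=camera_info(n); R=np.array(c["R"]);t=np.array(c["t"]);print(n,np.round(c["mtx"],1).tolist(),"pos",(-R.T@t).round(),"fwd",R[2].round(2))
print(np.round(camera_info("wrist")["T_tool_cam"],3),np.round(camera_info("wrist")["mtx"],1), current_time())
E
```

```text
scene [[464.5, 0.0, 328.7], [0.0, 464.5, 238.1], [0.0, 0.0, 1.0]] pos [1088.  147. 1160.] fwd [-0.49 -0.1  -0.86]
side [[619.4, 0.0, 330.6], [0.0, 619.4, 239.0], [0.0, 0.0, 1.0]] pos [  318. -1206.  1311.] fwd [ 0.1   0.71 -0.69]
[[  -0.      -0.958   -0.286   79.831]
 [   1.       0.      -0.       1.201]
 [   0.      -0.286    0.958 -189.475]
 [   0.       0.       0.       1.   ]] [[371.6   0.  322.9]
 [  0.  371.6 243.1]
 [  0.    0.    1. ]] 0.1
```

View pics/scene0.png

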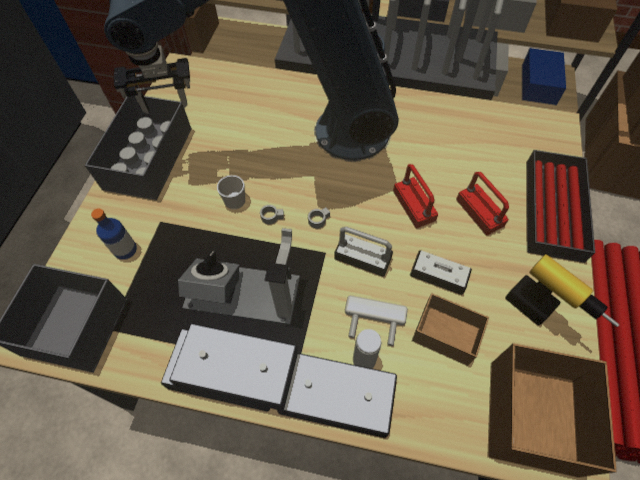

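View pics/side0.png

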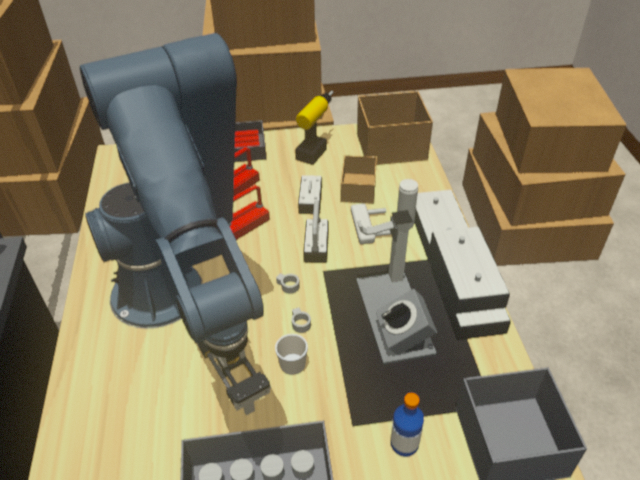

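The scene view shows these candidates:
- (363,250): black case with a tall tube handle.
- (440,270): black look-alike with a low lug.
- (415,200) and (483,205): red look-alikes.

I choose (363,250), seen in the side view at (316,235). The stand post is at (285,270) in scene and (398,245) in side. Next I check the choice in close crops.

Run:
```python
import cv2,numpy as np
a=cv2.imread("pics/scene0.png")[215:345,170:410];cv2.imwrite("pics/c1.png",cv2.resize(a,None,fx=3.33,fy=3.33,interpolation=cv2.INTER_CUBIC))
b=cv2.imread("pics/side0.png")[170:370,290:450];cv2.imwrite("pics/c2.png",cv2.resize(b,None,fx=3,fy=3,interpolation=cv2.INTER_CUBIC))
```

```text
(no output)
```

View pics/c1.png

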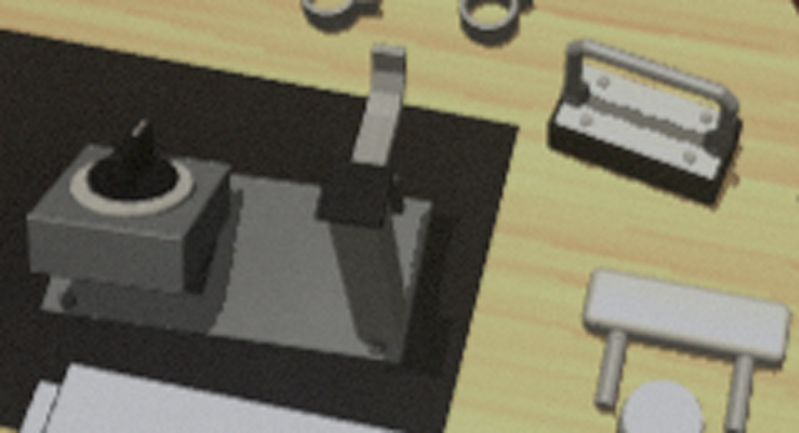

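View pics/c2.png

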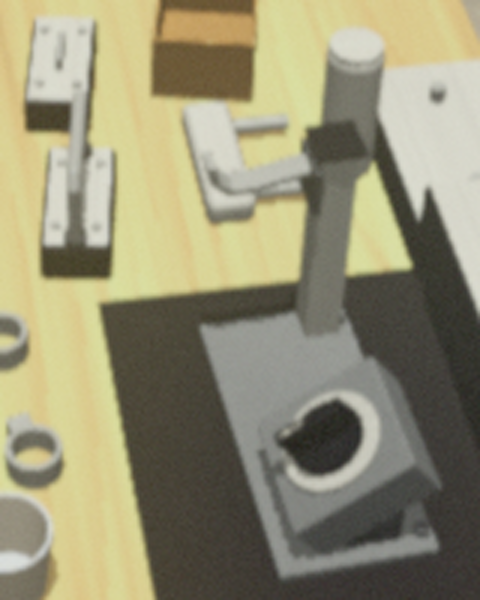

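The crops confirm the choice: a black case with a tall tube handle. In scene crop pixels the bar ends are about (578,47) and (736,97). In scene the hook tip is at about (390,47), the knob ring centre at about (132,182), and the plate corners at (430,200), (403,360) and (42,308). In side crop pixels the plate corners are at (203,325), (280,578) and (438,548), and the ring centre is at about (322,443).

```bash
cat > h.py <<'E'
from rig import *
import cv2,numpy as np
def ray(n,uv):
    c=camera_info(n);R=np.array(c["R"]);t=np.array(c["t"]);d=R.T@np.linalg.solve(c["mtx"],[uv[0],uv[1],1]);return -R.T@t,d/np.linalg.norm(d)
def onz(n,uv,z):
    o,d=ray(n,uv);return o+d*(z-o[2])/d[2]
def tri(rays):
    A=sum(np.eye(3)-np.outer(d,d) for o,d in rays);b=sum((np.eye(3)-np.outer(d,d))@o for o,d in rays)
    p=np.linalg.solve(A,b);return p,[round(float(np.linalg.norm(np.cross(p-o,d))),1) for o,d in rays]
def wray(uv,pos,R):  # wrist fisheye
    c=camera_info("wrist");K=np.array(c["mtx"]);T=np.array(c["T_tool_cam"])
    v=np.array([(uv[0]-K[0,2])/K[0,0],(uv[1]-K[1,2])/K[1,1]]);r=np.hypot(*v)
    d=np.r_[v/r*np.sin(r),np.cos(r)] if r>0 else np.array([0,0,1.])
    return np.array(pos)+R@T[:3,3],R@T[:3,:3]@d
def wproj(P,pos,R):
    c=camera_info("wrist");K=np.array(c["mtx"]);T=np.array(c["T_tool_cam"])
    p=T[:3,:3].T@(np.array(R).T@(np.array(P)-pos)-T[:3,3]);th=np.arctan2(np.hypot(p[0],p[1]),p[2]);r=np.hypot(p[0],p[1])
    return K[0,2]+K[0,0]*th*p[0]/r,K[1,2]+K[1,1]*th*p[1]/r
E
cat > m.py <<'E'
from h import *
s=lambda u,v:(170+u/3.3333-.5+.15,215+v/3.33-.35)
d=lambda u,v:(290+u/3-.33,170+v/3-.33)
np.set_printoptions(precision=1,suppress=True)
a,b=onz("scene",s(578,47),125),onz("scene",s(736,97),125)
print("bar",a,b,np.linalg.norm(a-b),(a+b)/2,np.degrees(np.arctan2(*(b-a)[[1,0]])))
print("bar tri left end", tri([ray("scene",s(578,47)),ray("side",d(77,188))]),"right",tri([ray("scene",s(736,97)),ray("side",d(80,88))]))
for k,p in dict(rf=s(430,200),bf=s(403,360),bb=s(42,308)).items(): print("plate scene",k,onz("scene",p,12))
for k,p in dict(rf=d(203,325),rb=d(280,578),bb=d(438,548)).items(): print("plate side",k,onz("side",p,12))
print("knob",tri([ray("scene",s(132,182)),ray("side",d(322,443))]))
print("hooktip",onz("scene",s(390,47),244))
E
python3 m.py
```

```text
bar [459.1  56.4 125. ] [478.1 183.9 125. ] 128.943915276213 [468.6 120.2 125. ] 81.52652987615524
bar tri left end (array([456.1,  54.6, 116. ]), [2.3, 2.3]) right (array([478.3, 184. , 125.5]), [0.2, 0.2])
plate scene rf [560.5 -44.2  12. ]
plate scene bf [698.6 -31.9  12. ]
plate scene bb [ 716.  -321.2   12. ]
plate side rf [563.3 -42.9  12. ]
plate side rb [ 576.1 -333.4   12. ]
plate side bb [ 714.5 -323.6   12. ]
knob (array([ 625.8, -258.8,   87.8]), [2.6, 2.6])
hooktip [558.6 -60.7 244. ]
```

```bash
cat >> h.py <<'E'
def down(yaw):  # tool z down, tool x at heading yaw (rad)
    c,s_=np.cos(yaw),np.sin(yaw);return np.array([[c,s_,0],[s_,-c,0],[0,0,-1.]])
E
python3 - <<'E'
from h import *
np.set_printoptions(precision=2,suppress=True)
print(current_orientation())
p=current_tool_pos();move_l([p[0],p[1],320],speed=300)
best=None
for y in (0,np.pi,np.pi/2,-np.pi/2):
    q=ik([540,-160,400],down(y));print(y,q)
    if q is not None and y in (0,np.pi):
        c=abs(q[5]); best=min(best,(c,y)) if best else (c,y)
move_to([540,-160,400],down(best[1]))
P=np.array(current_tool_pos());R=np.array(current_orientation())
im=get_image("wrist");np.savez("w1.npz",P=P,R=R)
cv2.imwrite("pics/w1.png",im[:,:,::-1]);print(P,R,current_time())
for n,X in dict(seat=[589,-59,214],tip=[559,-61,244],knob=[626,-259,88],bar=[468.6,120,125]).items():print(n,wproj(X,P,R))
E
```

```text
[[ 0.91  0.41 -0.  ]
 [ 0.41 -0.91  0.  ]
 [ 0.   -0.   -1.  ]]
0 [-0.37  0.25  1.29 -0.    1.6   1.2 ]
3.141592653589793 [-0.37  0.25  1.29 -0.    1.6  -1.94]
1.5707963267948966 [-0.37  0.25  1.29 -0.    1.6  -0.37]
-1.5707963267948966 [-0.37  0.25  1.29 -0.    1.6   2.77]
[ 539.72 -160.69  399.57] [[ 1. -0. -0.]
 [-0. -1.  0.]
 [-0. -0. -1.]] 2.425
seat (np.float64(223.26041413957955), np.float64(167.73811152543408))
tip (np.float64(218.75808741228818), np.float64(201.41383397896522))
knob (np.float64(395.38360405014174), np.float64(132.02157085512152))
bar (np.float64(128.56822613734548), np.float64(251.58139948846087))
```

View pics/w1.png

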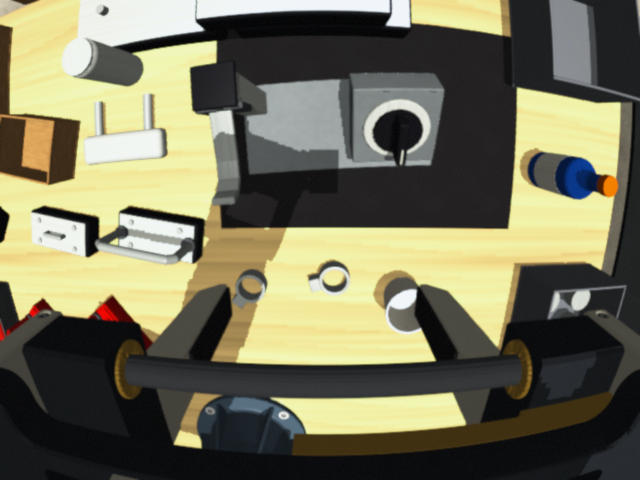

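The wrist view shows the post cap at (220,88) and the strap running down to the tip at about (225,197). The knob ring is at (397,127), with its grip bar lower end at about (402,158). The unit's bar runs from about (102,243) to (190,250). I crop in for finer picks.

Run:
```python
import cv2,numpy as np
im=cv2.imread("pics/w1.png")
a=cv2.resize(im[60:270,85:250],None,fx=2.8,fy=2.8,interpolation=cv2.INTER_CUBIC)
b=cv2.resize(im[65:175,340:450],None,fx=3,fy=3,interpolation=cv2.INTER_CUBIC)
o=np.zeros((590,800,3),np.uint8);o[:a.shape[0],:a.shape[1]]=a;o[:330,467:797]=np.clip(b.astype(float)*1.3+20,0,255)
cv2.imwrite("pics/c3.png",o);print(a.shape)
```

```text
(588, 462, 3)
```

View pics/c3.png

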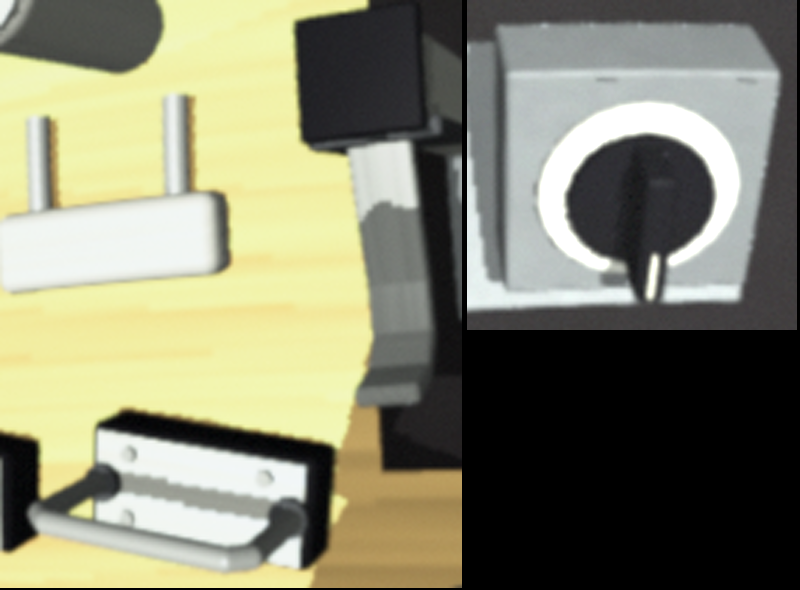

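```bash
cat > m2.py <<'E'
from h import *
np.set_printoptions(precision=1,suppress=True)
s=lambda u,v:(170+u/3.3333-.35,215+v/3.33-.35)
d=lambda u,v:(290+u/3-.33,170+v/3-.33)
w=lambda u,v:(85+u/2.8-.3,60+v/2.8-.3)
k=lambda u,v:(340+(u-467)/3-.33,65+v/3-.33)
z=np.load("w1.npz");W=lambda uv:wray(uv,z["P"],z["R"])
def wz(uv,h):
    o,d_=W(uv);return o+d_*(h-o[2])/d_[2]
print("bar wrist",wz(w(30,513),125),wz(w(250,558),125))
for nm,r in dict(L=[ray("scene",s(736,97)),ray("side",d(80,88)),W(w(30,513))],R=[ray("scene",s(578,47)),ray("side",d(77,188)),W(w(250,558))],
  tip=[ray("scene",s(390,47)),W(w(389,401))],knob=[ray("scene",s(132,182)),ray("side",d(322,443)),W(k(639,187))],
  barend=[ray("scene",s(140,125)),ray("side",d(283,435)),W(k(650,275))]).items():
    print(nm,tri(r), [tri([r[0],x]) for x in r[2:]])
print("tip wrist",wz(w(389,401),244),"cap corners z245",[wz(w(*c),245) for c in ((295,20),(420,5),(428,130),(300,148))])
print("cap scene",[onz("scene",s(*c),245) for c in ((330,165),(400,170),(385,222),(317,215))])
print("strap wrist z214",wz(w(400,300),214),"root",wz(w(382,148),214), "cap side",[onz("side",d(*c),245) for c in((303,132),(350,122),(372,158),(318,168))])
E
python3 m2.py
```

```text
bar wrist [481.7 178.7 125. ] [458.2  46.7 125. ]
L (array([478.9, 183.2, 123.8]), [1.5, 2.1, 3.5]) [(array([478.3, 183.3, 121. ]), [2.3, 2.3])]
R (array([455.5,  53.3, 115.6]), [3.0, 2.4, 2.3]) [(array([451.4,  54.5, 109.6]), [1.5, 1.5])]
tip (array([555.2, -63. , 236.3]), [1.1, 1.1]) []
knob (array([ 628.4, -259.5,   89.3]), [0.4, 5.1, 4.7]) [(array([ 632.2, -258.1,   96.3]), [1.4, 1.4])]
barend (array([ 590.8, -261.8,  110.3]), [0.9, 2.6, 3.5]) [(array([ 594.3, -259.5,  118.8]), [1.1, 1.1])]
tip wrist [557.4 -65.9 244. ] cap corners z245 [array([691.3, -36.1, 245. ]), array([692.4, -80.2, 245. ]), array([649.2, -82.9, 245. ]), array([646.2, -37.7, 245. ])]
cap scene [array([656.4, -76.3, 245. ]), array([650.4, -30.1, 245. ]), array([689.1, -30.2, 245. ]), array([693.4, -74.7, 245. ])]
strap wrist z214 [589.8 -63.7 214. ] root [646.2 -58.4 214. ] cap side [array([644.5, -42.9, 245. ]), array([687.6, -36.2, 245. ]), array([695.2, -84.1, 245. ]), array([647.1, -89.5, 245. ])]
```

Run:
```python
from h import *
np.set_printoptions(precision=2,suppress=True)
yu=np.radians(80.3);R=down(yu);u=np.array([np.cos(yu),np.sin(yu)])
g=np.array([469.3,116.5])+28*u
move_to([*g,230],R);print(current_q())
print(move_l([*g,106],speed=150,max_force=15),current_tool_pos())
close(60);pause(.2);print("w",current_width(),current_grasp_force(),current_ft_force(),current_moment())
f0=np.array(current_ft_force())
move_l([*g,140],speed=60);pause(.2);print(current_width(),np.array(current_ft_force())-f0,current_moment(),current_time())
move_l([*g,290-19+4],speed=150)
P=np.array(current_tool_pos());Rn=np.array(current_orientation());np.savez("w2.npz",P=P,R=Rn)
for n in("wrist","side"):cv2.imwrite(f"pics/{n}2.png",get_image(n)[:,:,::-1])
a=cv2.imread("pics/wrist2.png");b=cv2.imread("pics/side2.png")[120:360,260:460]
o=np.zeros((480,800,3),np.uint8);o[:,:400]=cv2.resize(a,(400,300)).repeat(1,0)[:300] if 0 else 0
o[:300,:400]=cv2.resize(a,(400,300));o[:,400:]=cv2.resize(b,(400,480));cv2.imwrite("pics/v2.png",o);print(P,current_time())
```

```text
[ 0.2   0.21  1.74 -0.    1.18  0.37]
False [474.62 144.11 106.79]
w 0.6516556785096232 15.559544311836362 [-8.64 -0.68 27.87] [-0.29  1.49 -0.02]
0.5307246315519777 [  8.51   0.68 -28.26] [-0.05 -0.04  0.03] 7.3333
[473.61 144.02 274.11] 8.4833
```

View pics/v2.png

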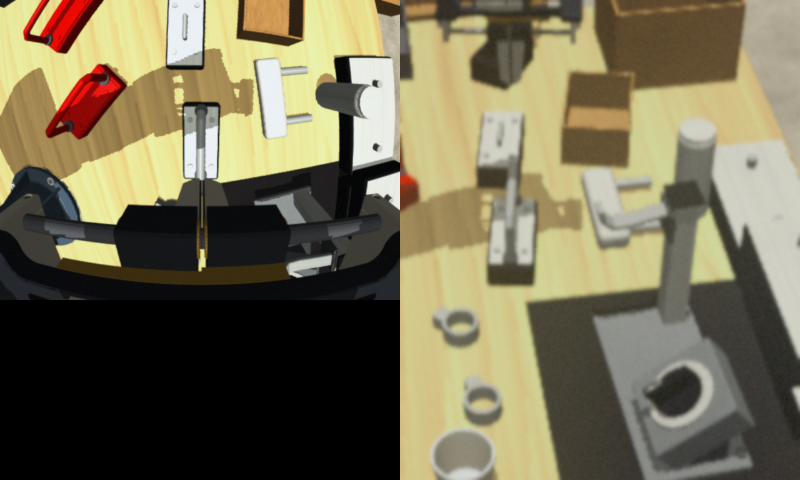

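The gripper closed on nothing: the width is 0.6 mm, the force changed by 28 N, and the side view shows the unit still standing at (315,235). I need to see why before trying again.

Run:
```python
from h import *
z=np.load("w2.npz");P,R=z["P"],z["R"]
for n,X in dict(tcp=P,grasp=P-19*R[:,2],R=[458,53,125],L=[480,181,125],plateC=[469,116.5,46]).items():print(n,np.round(wproj(X,P,R),1))
def pj(n,X):
    c=camera_info(n);v=np.array(c["mtx"])@(np.array(c["R"])@X+c["t"]);return v[:2]/v[2]
print("side tcp",pj("side",P),"scene",pj("scene",P),"side L,R",pj("side",np.array([480,181,125.])),pj("side",np.array([458,53,125.])))
im=cv2.imread("pics/wrist2.png")[120:440,200:440]
sc=cv2.imwrite("pics/scene2.png",get_image("scene")[:,:,::-1])
b=cv2.imread("pics/scene2.png")[120:280,320:480]
o=np.zeros((600,800,3),np.uint8);o[:533,:400]=cv2.resize(im,(400,533));o[:400,400:]=cv2.resize(b,(400,400));cv2.imwrite("pics/v3.png",o)
open_jaws();print(current_width(),current_time())
```

```text
tcp [321.8 282. ]
grasp [321.7 296.4]
R [322.4 309.3]
L [322.5 180.4]
plateC [322.7 228.3]
side tcp [315.59041437 167.11545619] scene [381.1877749  206.91523476] side L,R [317.10889282 199.76125184] [315.33143731 229.85444783]
92.98630659966788 10.0083
```

View pics/v3.png

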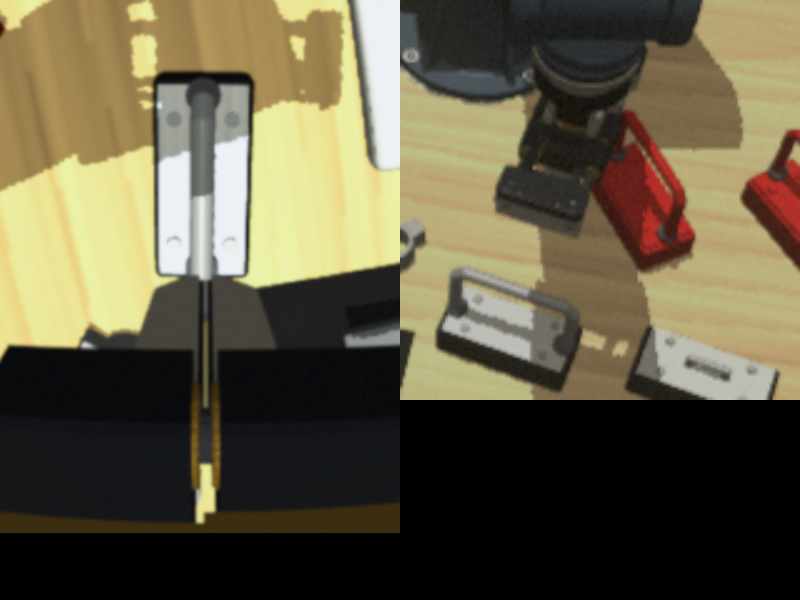

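The wrist crop shows the bar centred between the fingers, at image x about 321 against 321.8 for the TCP. Lateral placing was therefore right. I retry deeper with a gentler grip and read the forces at each stage.

Run:
```python
from h import *
np.set_printoptions(precision=2,suppress=True)
yu=np.radians(80.3);R=down(yu);u=np.array([np.cos(yu),np.sin(yu)])
g=np.array([469.3,116.5])+28*u
pr=lambda s:print(s,round(current_width(),2),np.array(current_tool_pos()),"F",np.array(current_ft_force()),"M",np.array(current_moment()),round(current_grasp_force(),1),current_time())
pr("top");move_l([*g,140],R,speed=200);pr("140")
print(move_l([*g,100],R,speed=80,max_force=15));pr("100")
cv2.imwrite("pics/w_open.png",get_image("wrist")[:,:,::-1])
close(20);pr("closed");pause(.2);pr("closed+")
cv2.imwrite("pics/w_closed.png",get_image("wrist")[:,:,::-1]);cv2.imwrite("pics/s_closed.png",get_image("side")[:,:,::-1])
a=cv2.imread("pics/w_open.png")[100:440,130:510];b=cv2.imread("pics/w_closed.png")[100:440,130:510]
cv2.imwrite("pics/v4.png",np.hstack([cv2.resize(a,(400,358)),cv2.resize(b,(400,358))]))
```

```text
top 92.99 [474.02 144.08 275.03] F [ 0.55  0.89 -0.72] M [-0.   -0.04 -0.05] 0.0 10.0083
140 92.91 [474.62 144.25 140.93] F [-0.41  0.42  0.67] M [-0.05 -0.06  0.  ] 0.0 10.8333
False
100 93.04 [474.27 144.14 100.34] F [-0.59 -0.49  0.49] M [-0.05 -0.07  0.06] 0.0 11.4833
closed 13.2 [473.78 144.11  99.97] F [-2.27  0.35  0.94] M [-0.04  0.29 -0.07] 20.0 12.75
closed+ 13.54 [473.91 144.13 100.  ] F [-2.1   0.06  1.19] M [ 0.06  0.29 -0.03] 20.0 12.95
```

Gripped now: width 13.5 mm for a 14 mm tube, with 20 N on the pads. I firm up the grip and lift in steps.

Run:
```python
from h import *
np.set_printoptions(precision=2,suppress=True)
pr=lambda s:print(s,round(current_width(),2),np.array(current_tool_pos()),"F",np.array(current_ft_force()),"M",np.array(current_moment()),round(current_grasp_force(),1),current_time())
close(35);pr("35")
p=np.array(current_tool_pos())
if current_width()>10:
    move_l(p+[0,0,15],speed=40);pause(.2);pr("lift15")
    if current_width()>10:
        move_l(p+[0,0,60],speed=80);pr("lift60")
cv2.imwrite("pics/s5.png",get_image("side")[:,:,::-1]);cv2.imwrite("pics/sc5.png",get_image("scene")[:,:,::-1])
a=cv2.imread("pics/s5.png")[140:280,250:410];b=cv2.imread("pics/sc5.png")[180:320,290:450]
cv2.imwrite("pics/v5.png",np.hstack([cv2.resize(a,(400,350),interpolation=2),cv2.resize(b,(400,350),interpolation=2)]))
```

```text
35 12.99 [473.97 144.09 100.01] F [-2.04 -0.33  2.05] M [-0.04  0.39  0.  ] 35.0 13.2667
lift15 12.68 [473.84 144.04 114.8 ] F [-0.33  0.73 -5.29] M [ 0.15 -0.08 -0.03] 35.0 13.9917
lift60 12.78 [473.68 144.03 159.67] F [-1.64 -0.93 -6.08] M [ 0.1  -0.09 -0.01] 35.0 14.7083
```

View pics/v5.png

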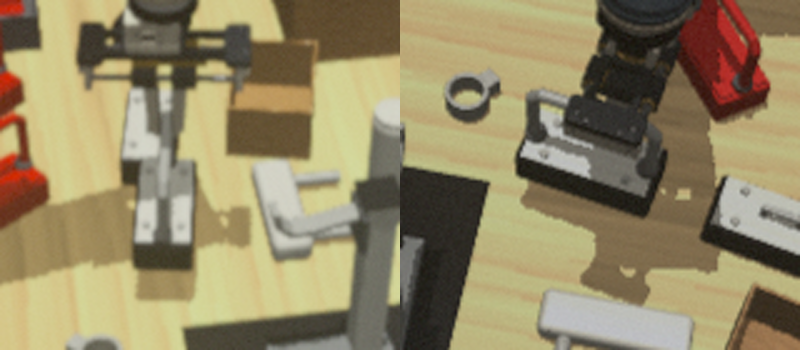

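The unit is held level and clear of the table, with about 5.5 N of load. Next I carry it in front of the hook, thread the hook through the opening with the bar at z=265, and lower.

Run:
```python
from h import *
np.set_printoptions(precision=2,suppress=True)
pr=lambda s:print(s,round(current_width(),2),np.array(current_tool_pos()),"F",np.array(current_ft_force()),"M",np.array(current_moment()),round(current_time(),2))
ys=np.radians(3.3);xs=np.array([np.cos(ys),np.sin(ys)]);yv=np.array([-np.sin(ys),np.cos(ys)])
R=down(ys+np.pi/2);seat=np.array([586,-62.5]);T=lambda x,z:[*(seat+x*xs+28*yv),z]
p=np.array(current_tool_pos());move_l([p[0],p[1],241],speed=150)
move_l(T(-130,241),R,speed=180);pr("pre")
print(move_l(T(0,241),R,speed=120,max_force=12));pause(.2);pr("over")
f=[np.array(current_ft_force())[2]]
for z in range(225,190,-3):
    move_l(T(0,z),R,speed=40);F=np.array(current_ft_force());print(z,F,end=' ')
    if z<205 and F[2]>-1.5: break
pr("low")
for n in("scene","side"):cv2.imwrite(f"pics/{n}6.png",get_image(n)[:,:,::-1])
P=np.array(current_tool_pos());np.savez("w6.npz",P=P,R=np.array(current_orientation()));cv2.imwrite("pics/wrist6.png",get_image("wrist")[:,:,::-1])
a=cv2.imread("pics/side6.png")[170:340,330:490];b=cv2.imread("pics/scene6.png")[180:350,200:360]
cv2.imwrite("pics/v6.png",np.hstack([cv2.resize(a,(400,425),interpolation=2),cv2.resize(b,(400,425),interpolation=2)]))
```

```text
pre 13.37 [454.49 -41.48 240.74] F [-0.43  0.87 -5.6 ] M [ 0.11 -0.09  0.02] 16.69
False
over 12.32 [584.15 -34.6  241.21] F [-0.17  0.8  -5.39] M [ 0.08 -0.15  0.  ] 18.12
225 [-0.01 -0.41 -5.57] 222 [ 0.47  0.16 -6.23] 219 [ 0.56 -0.33 -5.09] 216 [ 0.08  0.48 -5.34] 213 [ 0.77  0.23 -5.53] 210 [ 1.22 -0.24 -5.18] 207 [-0.39 -0.76 -3.81] 204 [-0.48  0.5  -5.91] 201 [ 0.14 -0.59 -5.28] 198 [ 0.2  -0.48 -4.79] 195 [-0.24  0.88 -1.02] low 12.97 [584.71 -34.48 195.47] F [-0.24  0.88 -1.02] M [ 0.21 -0.09  0.  ] 21.18
```

View pics/v6.png

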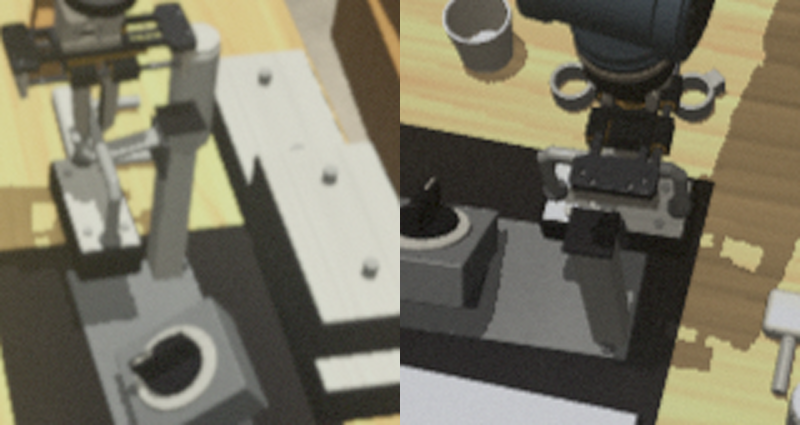

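Contact came at the expected height: bar axis at z of about 220.5, against 221 expected. The pictures show the bar over the hook behind the tip, centred to about 3 mm (bar middle x about 286.4, strap about 285 in scene). I release, retreat upward, then fit the knob's white ring numerically in the stored and new pictures.

Run:
```python
from h import *
np.set_printoptions(precision=2,suppress=True)
p=np.array(current_tool_pos());move_l(p+[0,0,-1.5],speed=20);print(current_ft_force())
open_jaws();pause(.2);print("open",current_width(),current_ft_force())
print(move_l(np.array(current_tool_pos())+[0,0,100],speed=120,max_force=6),current_ft_force(),current_time())
for n in("scene","side"):cv2.imwrite(f"pics/{n}7.png",get_image(n)[:,:,::-1])
def ring(f,box,lo):
    x0,y0,x1,y1=box;im=cv2.imread(f)[y0:y1,x0:x1];g=im.min(2)
    m=(g>lo).astype(np.uint8);n,l,st,c=cv2.connectedComponentsWithStats(m)
    for i in np.argsort(-st[1:,4])[:3]+1: print(f,i,st[i]+[x0,y0,0,0,0],c[i]+[x0,y0])
    i=1+np.argmax(st[1:,4]);h=cv2.convexHull(cv2.findNonZero((l==i).astype(np.uint8)));e=cv2.fitEllipse(h);print("ell",np.array(e[0])+[x0,y0],e[1:])
# boxes within console top only
ring("pics/scene0.png",(185,245,235,285),150)
ring("pics/scene7.png",(185,245,235,285),150)
ring("pics/side0.png",(375,295,420,340),150)
ring("pics/side7.png",(375,295,420,340),150)
ring("pics/w1.png",(362,95,432,157),215)
```

```text
[-3.17  3.04  6.71]
open 92.82109359898462 [-4.99 -0.57  2.28]
True [-0.49  0.72 -0.3 ] 23.3583Traceback (most recent call last):
  File "<stdin>", line 13, in <module>
  File "<stdin>", line 11, in ring
    return _wrapfunc(a, 'argmax', axis=axis, out=out, **kwds)
    return bound(*args, **kwds)
ValueError: attempt to get argmax of an empty sequence
```

Run:
```python
from h import *
np.set_printoptions(precision=2,suppress=True)
p=np.array(current_tool_pos());print(p,current_ft_force())
move_l([p[0]-4,p[1],p[2]],speed=60)
print(move_l([p[0]-4,p[1],320],speed=150,max_force=12),current_tool_pos(),current_ft_force(),current_time())
for n in("scene","side"):cv2.imwrite(f"pics/{n}7.png",get_image(n)[:,:,::-1])
def ring(f,box,lo):
    x0,y0,x1,y1=box;im=cv2.imread(f)[y0:y1,x0:x1];g=im.min(2)
    m=(g>lo).astype(np.uint8);n,l,st,c=cv2.connectedComponentsWithStats(m)
    print(f,g.max())
    for i in np.argsort(-st[1:,4])[:3]+1: print(i,st[i]+[x0,y0,0,0,0],c[i]+[x0,y0])
    i=1+np.argmax(st[1:,4]);h=cv2.convexHull(cv2.findNonZero((l==i).astype(np.uint8)));e=cv2.fitEllipse(h);print("ell",np.array(e[0])+[x0,y0],e[1:])
for f,b,l in (("scene0",(185,245,235,285),125),("side0",(375,295,420,340),135),("side7",(375,295,420,340),135),("w1",(362,95,432,157),215)):
    try: ring(f"pics/{f}.png",b,l)
    except Exception as e: print(e)
# did the unit stay: dark/bright difference between before and after release
d=cv2.absdiff(cv2.imread("pics/side6.png"),cv2.imread("pics/side7.png"))[260:280,345:395];print("case diff side",d.mean())
```

```text
[583.52 -34.36 197.39] [-0.34  1.24  0.46]
False [579.18 -34.31 318.98] [0.13 0.51 0.35] 24.675
pics/scene0.png 150
1 [191 265  36  14 150] [207.69 273.43]
ell [208.8  270.02] ((17.052419662475586, 35.750328063964844), 86.0460205078125)
pics/side0.png 192
1 [375 295  45  39 711] [396.5  309.31]
7 [375 323   6  17  47] [376.81 332.77]
3 [414 295   4   5  10] [415.6 296.9]
ell [394.97 310.61] ((43.47570037841797, 48.532081604003906), 102.85005950927734)
pics/side7.png 188
2 [386 299  32  35 368] [404.37 316.08]
1 [375 295  29  20 185] [384.85 300.91]
6 [375 323   5  17  37] [376.59 332.65]
ell [400.42 315.86] ((30.135156631469727, 37.29645538330078), 38.267066955566406)
pics/w1.png 230
1 [366 100  63  48 604] [398.21 116.04]
2 [379 150   4   3   5] [380.6 151.2]
ell [396.92 127.2 ] ((52.98839569091797, 63.612396240234375), 73.06182861328125)
case diff side 7.407
```

```bash
cat >> h.py <<'E'
ys=np.radians(3.3);X_=np.array([np.cos(ys),np.sin(ys),0]);Y_=np.array([-np.sin(ys),np.cos(ys),0]);Z_=np.array([0,0,1.])
a_=np.radians(35);N_=-np.sin(a_)*X_+np.cos(a_)*Z_;S_=-np.cos(a_)*X_-np.sin(a_)*Z_
def kR(sgn,th):  # tool looking onto the knob, turned clockwise by th
    x=sgn*S_;z=-N_;R=np.column_stack([x,np.cross(z,x),z]);c,s=np.cos(th),np.sin(th)
    return R@np.array([[c,-s,0],[s,c,0],[0,0,1]])
E
python3 - <<'E'
from h import *
np.set_printoptions(precision=2,suppress=True)
g=np.array([615,-260.5,118])
for sg in(1,-1):
    for th in(-.1,0,.7,1.35):
        print(sg,th,ik(g-14*N_,kR(sg,th)), ik(g+110*N_,kR(sg,th)) is not None)
E
```

```text
1 -0.1 None False
1 0 None True
1 0.7 [-0.63  0.5   1.83  0.91  0.48 -2.31] True
1 1.35 [-0.63  0.5   1.83  0.91  0.48 -1.66] True
-1 -0.1 [-0.63  0.5   1.83  0.91  0.48  0.03] True
-1 0 [-0.63  0.5   1.83  0.91  0.48  0.13] True
-1 0.7 [-0.63  0.5   1.83  0.91  0.48  0.83] True
-1 1.35 [-0.63  0.5   1.83  0.91  0.48  1.48] True
```

Run:
```python
from h import *
np.set_printoptions(precision=2,suppress=True)
g=np.array([615,-260.5,118]);R=kR(-1,0)
move_to([490,-240,360],R)
move_l(g+120*N_,R,speed=200);pause(.2)
P=np.array(current_tool_pos());Rn=np.array(current_orientation());im=get_image("wrist")[:,:,::-1];cv2.imwrite("pics/w8.png",im);np.savez("w8.npz",P=P,R=Rn)
print(current_time(),P)
for n,X in dict(grip=g,ring=g-30*N_,end=g+7*N_+32*S_,endup=g+7*N_-32*S_).items():print(n,wproj(X,P,Rn))
gm=im.min(2);m=(gm>205).astype(np.uint8);n,l,st,c=cv2.connectedComponentsWithStats(m)
for i in np.argsort(-st[1:,4])[:10]+1: print(st[i],c[i])
```

```text
26.9 [ 546.42 -264.63  217.43]
grip (np.float64(321.3897094040834), np.float64(229.85761395381076))
ring (np.float64(321.49696152047835), np.float64(221.8678697698146))
end (np.float64(321.3947831888721), np.float64(267.52360844782714))
endup (np.float64(321.33746591038454), np.float64(194.45112783556075))
[   30    13   294   106 14120] [209.34  54.12]
[   0  222  166   55 3494] [ 88.75 255.57]
[ 276  177   95   92 2396] [323.82 214.08]
[ 322   46   31   71 1845] [338.09  82.05]
[ 49 133  27  63 974] [ 61.84 165.21]
[  0 197 108  10 400] [ 57.38 201.1 ]
[143 208  30  20 361] [160.57 215.11]
[105 215  29  16 291] [116.35 223.35]
[  0  92  15  28 267] [  5.71 103.03]
[ 66 214  22  16 239] [ 78.3  222.07]
```

Run:
```python
from h import *
np.set_printoptions(precision=1,suppress=True)
im=cv2.imread("pics/w8.png");gm=im.min(2)
m=(gm>205).astype(np.uint8);n,l,st,c=cv2.connectedComponentsWithStats(m);i=l[200,280] or l[178,323] or max([k for k in range(1,n) if st[k][0]==276],default=0)
h=cv2.convexHull(cv2.findNonZero((l==i).astype(np.uint8)));e=cv2.fitEllipse(h);print(e)
z1=np.load("w1.npz");z8=np.load("w8.npz")
p,r=tri([wray((396.9,127.2),z1["P"],z1["R"]),wray(e[0],z8["P"],z8["R"])]);print("ring",p,r)
for n_ in(23,30):print("grip if",n_,p+n_*N_, "local",[float((p+n_*N_-[615,-260.5,118])@v) for v in(S_,Y_,N_)])
s=cv2.resize(gm[170:300,270:376],(53,44),interpolation=cv2.INTER_AREA)
for row in s: print(''.join(" .:-=+*#%@"[min(9,int(v)//26)] for v in row))
```

```text
((322.73419189453125, 222.8398895263672), (92.48931884765625, 94.40283203125), 87.11885070800781)
ring [ 632.1 -260.6   91.1] [0.1, 0.1]
grip if 23 [ 618.9 -261.3  109.9] local [1.434704635619238, -1.0652646177477547, -8.831439278609663]
grip if 30 [ 614.9 -261.6  115.7] local [1.4347046356192057, -1.0652646177477447, -1.8314392786096847]
+++++++++++++++++++++++++++++++++++++++++++++++++++++
+++++++++++++++++++++++++++++++++++++++++++++++++++++
++++++++++++++++++++**####%%###**++++++++++++++++++++
++++++++++++++++*#%%%@@@@%%@@@@@@%%#*++++++++++++++++
+++++++++++++*#%%%%%%%%@@%%%%%%@@%%@@%#*+++++++++++++
+++++++++++*#%%%@%%%%%%@@%%%%%%@@%%%%%%%#*+++++++++++
++++++++++#%%%%%@%%%%%%%%%#%%%%%%%%%%%%%%%#*+++++++++
++++++++*%%%%%%%%%%#*==-:::::-==*#%%%%%%%%%%*++++++++
+++++++*%%%%%%%%#+=:..         ..:-*#%%%%%%%%#+++====
++++++#%%%%%%%#=:...              ..:=#%%%%%%%#++++++
+++++*%%%%%%%+:.                     .:*%%%%%%%#+++++
++++*%%%%%%%=.                        ..=#%%%%%%*++++
++++#%%%%%%=.                           .=%%%%%%%++++
+++*%%%%%%+.                             .+%%%%%%*++=
+++
[... 916 characters left out ...]
++++++++++==+#%%%%%#+-  -%= .+%%%%%%%#*+++==========
++++++++++++===+*#%%*+-  -#= .+%%%%#*+====+==========
++++++++++++++++==++==-. :+:..+#*+++=================
+++++++++++++++++++=-::::::--====++==================
+++++++++++++++++++-::::::-=+++=++++=================
+++++++++++=+++++++=::::::==++=======================
---------------------::::--------------------------=+
---------------------------------------------------+*
========-------=======------========------========+**
********+++++++**********************+***************
*****************************************************
*****************************************************
====++++++++++++++++++++++++++++++++++++++++++++++===
```

Run:
```python
from h import *
np.set_printoptions(precision=2,suppress=True)
pr=lambda s:print(s,round(current_width(),2),np.array(current_tool_pos()),"F",np.array(current_ft_force()),"Mn",round(float(np.array(current_moment())@N_),3),round(current_time(),2))
g=np.array([614.9,-261.6,115.7]);R=kR(-1,0)
move_l(g+40*N_,R,speed=150)
print(move_l(g-12*N_,R,speed=70,max_force=10));pr("in")
close(15);pr("closed")
if 9<current_width()<20:
    q=np.array(current_q())
    for th in (.25,.5,.75,1.0,1.2,1.3):
        set_joints(list(q+[0,0,0,0,0,th]));pr(th)
        if np.linalg.norm(current_ft_force())>40: print("stop");break
```

```text
False
in 92.83 [ 621.81 -261.26  106.05] F [-0.73  0.63 -0.16] Mn -0.016 28.48
closed 0.82 [ 621.75 -261.22  105.85] F [-0.06 -0.35  1.23] Mn -0.046 29.93
```

The jaws closed to 0.8 mm again with no load, so the tips are above the bar. I probe straight down with the shut fingers to get the true height of the bar's top.

Run:
```python
from h import *
np.set_printoptions(precision=2,suppress=True)
g=np.array([614.9,-261.6,115.7]);R=kR(-1,0)
print(move_l(g-40*N_,R,speed=25,max_force=6))
p=np.array(current_tool_pos());d=p-g;print("depth",d@N_,d@S_,d@Y_,current_width(),current_ft_force(),current_time())
```

```text
True
depth -12.543520910504972 -0.05641456551128441 -0.006356159875251589 0.4570638735815389 [-2.45 -0.21  4.66] 30.2
```

The bar's top is at depth -12.5 mm for the shut tips. This is a direct touch measurement, and it also explains the first miss, because the tips sit higher than the nominal TCP. I back off, open, and go 17 mm below that touch; the disc is 30 mm below it.

Run:
```python
from h import *
np.set_printoptions(precision=2,suppress=True)
pr=lambda s:print(s,round(current_width(),2),np.array(current_tool_pos()),"F",np.array(current_ft_force()),"Mn",round(float(np.array(current_moment())@N_),3),round(current_time(),2))
g=np.array([614.9,-261.6,115.7]);R=kR(-1,0)
move_l(g+6*N_,R,speed=80);open_jaws()
print(move_l(g-29.5*N_,R,speed=70,max_force=10));pr("in")
close(15);pr("closed")
if 9<current_width()<20:
    q=np.array(current_q())
    for th in (.2,.4,.6,.8,1.0,1.2,1.3):
        set_joints(list(q+[0,0,0,0,0,th]));pr(th)
        if np.linalg.norm(current_ft_force())>40: print("stop");break
```

```text
False
in 92.95 [ 631.8  -260.5    91.32] F [-0.17 -0.24 -0.3 ] Mn -0.039 32.72
closed 13.97 [ 631.69 -259.44   91.45] F [-0.39  6.01  3.72] Mn -0.004 33.92
0.2 13.74 [ 631.7  -259.71   91.45] F [ 0.59 -2.46 -1.63] Mn 0.009 34.23
0.4 14.15 [ 631.66 -259.97   91.4 ] F [-0.27 -4.86 -3.18] Mn 0.078 34.53
0.6 13.98 [ 631.55 -260.25   91.31] F [-1.03 -6.88 -3.8 ] Mn -0.047 34.84
0.8 13.74 [ 631.42 -260.5    91.24] F [-1.58 -8.98 -4.27] Mn -0.092 35.15
1.0 13.93 [ 631.23 -260.65   91.06] F [-2.57 -7.92 -2.82] Mn -0.096 35.46
1.2 13.82 [ 631.04 -260.78   90.93] F [-4.73 -9.64 -4.23] Mn -0.121 35.77
1.3 13.74 [ 630.93 -260.83   90.82] F [ -4.81 -10.43  -4.71] Mn -0.129 36.02
```

Torque rose against the detent, then reversed past 0.6 rad, so the click is passed and the knob is at about 1.3 rad. I press lightly onto the stop, release, back off, and check the pointer and the unit.

Run:
```python
from h import *
np.set_printoptions(precision=2,suppress=True)
q=np.array(current_q());set_joints(list(q+[0,0,0,0,0,.04]));print("Mn",np.array(current_moment())@N_,current_ft_force())
open_jaws();pause(.1);print(current_width(),current_ft_force())
p=np.array(current_tool_pos());move_l(p+110*N_,speed=120);pause(.2)
P=np.array(current_tool_pos());Rn=np.array(current_orientation());im=get_image("wrist");cv2.imwrite("pics/w9.png",im[:,:,::-1]);print(current_time())
c=np.array([632.1,-260.6,91.1]);u,v=map(int,wproj(c,P,Rn));gm=im.min(2)
print(u,v);s=cv2.resize(gm[v-65:v+65,u-65:u+65],(52,30),interpolation=cv2.INTER_AREA)
for row in s: print(''.join(" .:-=+*#%@"[min(9,int(x)//26)] for x in row))
for n in("side","scene"):cv2.imwrite(f"pics/{n}9.png",get_image(n)[:,:,::-1])
# unit: white plate pixels, before release / after release / now (side view, hanging unit area)
for k in ("side6","side7","side9"):
    a=cv2.imread(f"pics/{k}.png")[230:290,345:392];m=a.min(2)>120;yx=np.argwhere(m);print(k,m.sum(),yx.mean(0)+[230,345])
s=cv2.resize(cv2.imread("pics/side9.png").min(2)[205:290,340:420],(80,42),interpolation=cv2.INTER_AREA)
for row in s: print(''.join(" .:-=+*#%@"[min(9,int(x)//22)] for x in row))
```

```text
Mn 0.28418586733095175 [-0.76 -2.31 -0.23]
92.65941038852294 [-0.39  0.14 -0.89]
38.9917
320 232
   :++++++++++++++++++++++++++++++++++===--:::--==++
   =++++++++++++++++++++++++++++++++++++++++====--::
  .+++++++++++++++++++++++++++++++++++++++++++++++==
  -+++++++++++++++*##%%%@%%%%%%%##*+++++++++++++++++
  =++++++++++++*#%@@@@@@@@@@@@@@@@@%%*++++++++++++++
 :+++++++++++#%@@@@@@@@@@@@@@@@@@@@@@@%%*+++++++++++
 -+++++++++#%@@@@@@@%%#*++==++**#%@@@@@@@%*+++++++++
.=+++++++*%@@@@@@%#+-..         .:=*%%%%%@%%+=++++++
:+++++++*%@@@@@%*-....              .=#%%%%%%+=+++++
-++++++#@@@@@%#-......  ...           .=#%%%%%*=++++
=+++++*@@@@@@*........ .....           .:*%%%%%+=+++
++++++%@@@@@*:........  ....             :+%%%%#==++
+++++*@@@@@#:.........  ....              :+#%%%*=++
+++++#@@@%%=.........   ...               .=*%%%#=++
+++++#@@@@%:........    ...                -+%%%#-=+
+++++%@@@@*..   .       ...                :+#@@%==+
+++++#%%%%#:.           ...                :+%%%#=++
+++++*%%%%%-            ..                .-*%%%*=++
++++++%@@@%+.           ...               :=*%%%=
[... 3368 characters left out ...]
::........:--=====+==================-::::::::::::::
====---::...:....::-===--:.............::--==++++++==============-::::::::::::::
-=--:::::..::::::-===-::..................::-=+++++==============+=:::::::::::::
::::..:.::::::-====--:..................:::--===+++============+***=::::::::::::
:..:::::::::-====-----:.......::::::----=+++***+++++==+++++++++****+-:::::::::::
::..::::::-===--::-==-----------=========+**************************+-::::::::::
..:::::--===--::::-=======================+**************************=-:::::::::
:::::--===-::::::::-======================+***************************=:::::::::
:::-====-:::::::::::-======================+**************************+===--::::
```

The pointer still lines up with the tool after its 1.34 rad turn, and the torque of +0.28 N m showed the stop was reached. The unit's plate position in the side view is unchanged since release, so it is hanging at rest.

```bash
python3 -c "
from rig import *
print(hand_in(),current_time())"
```

```text
the job is handed in; nothing more can be done
the job is handed in; nothing more can be done
```

The job is handed in: the unit hangs freely on the hook by the middle of its handle, and the lock knob is turned past its click to its far stop, after two missed grasps that were redone; no verdict came back from the hand-in, so this rests on my own force and camera checks.

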